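# Put the blue paint back in the bottle caddy and hold the caddy up level

### The arm

A 7-joint arm with a two-finger parallel gripper is mounted at the origin on the work surface. World frame = base frame: x ahead of the robot, y to its left, z up, the work surface at z = 0. Lengths are in m, angles in rad, forces in N, time in s.
With the tool pointing down it reaches from about 0.4 to 0.875 m from the base axis. Payload 19.3 kg.
Tool frame: the origin (TCP) lies on the centre line of the jaws, within the pads' length; the fingertips stand 19 mm ahead of it and the grasp point (between the pads) is the TCP (bot.nose_length is the distance from the TCP to the fingertips, in m); y points along the fingers, z is the direction in which the jaws open and shut, and the axes are right-handed (so a half turn about y gives the same grasp; the last joint's range is limited). The gripper opens to 85 mm and grips with 20 to 120 N. Pads are 22 mm wide; open, the fingers measure 114 mm over their backs; the gripper's body (76 mm by 85 mm) begins 54 mm behind the grasp point. The pads swing forward as they close: fully open they stand 13 mm farther back than shut.
Start: joints at [1.238, 0.521, -0.036, 1.599, 0.021, 1.021, -0.113], TCP at [0.162, -0.604, 0.25] pointing down, gripper open.
Joint ranges: [-2.91, 2.91], [-0.3, 2.13], [-1.5, 1.42], [0.17, 2.43], [-1.26, 4.41], [0.16, 1.93], [-2.52, 2.52]. Speed limits (rad/s): [1.89, 1.89, 2.39, 2.39, 3.01, 3.01, 3.01].

### API

Orientations are given as [roll, pitch, yaw] about the fixed x, y, z axes, in that order (R = Rz(yaw) Ry(pitch) Rx(roll)).
In Python, from workcell import observe, cams, workorder, bot gives the robot as it stands. The module is installed in compiled form; this text tells all that it offers.
- The arm moves only by the tool apply_moves, never from a script. Its arguments are lists of equal length, an entry for each row: "jaw": the opening, from -1 (shut) to 1 (fully open), so that 0 is half open; "translation": the shift along the world's x, y, z in m, a list of three; "angular": the turn, a rotation vector about the world's x, y, z in degrees, a list of three. In form: {"jaw": [jaw, ...], "translation": [[x, y, z], ...], "angular": [[ax, ay, az], ...]}. A call has 1 to 5 rows; each row is the pose to reach, as a shift and turn from the pose commanded when the call began; what a row does not reach only later rows make up. A row lasts 1/10 s, in which the tool goes at most 50 mm and 8.59 degrees, less where a joint would pass 70% of its speed; a pose out of reach is approached as far as the arm can. A call with a gripper value outside its range is refused whole. The fingers move at their own pace and stop on an object; "newtons" is the grip in N (left out, the last holds). Time passes only in rows, so rows that repeat a pose let the fingers close. It gives the time, the measured TCP pose, the force and the opening at its end, in the units of the state.
- observe(): the state, without advancing time (a new reading comes with each control period).
- cams.grab_frame(name): name is "scene" or "top"; returns a dict with "pixels" (384x512x3 uint8, red, green, blue), "mtx" (3x3 intrinsics, pixels), "R" (3x3) and "t" (3): a world point X has camera coordinates R X + t. Camera axes: x right, y down, z forward; pixel columns grow to the right and rows downward; lengths in m; the calibration is good to about 2 mm. A picture is of the moment at which its call begins. There is no depth.
- workorder.job_done(): hands the job in, once; it reports no verdict.
The state is a dict: "clock": time; "qpos": joint angles; "qd": joint speeds; "joint_efforts": joint torques, N m; "position": TCP position; "tool_rot": TCP orientation; "force": force on the tool from outside, world axes, zero at the start; "moment": the same for the moment, N m; "grip_width": finger opening in m.
Only numpy, scipy, OpenCV 4.12 (cv2) and the standard library are available. Lean on these libraries where they do the work, as an engineer would, in place of code of your own. Each camera call takes 0.05 s, during which the arm holds its last target. There are 200 camera calls.

### The job

Put the blue paint bottle back upright in its own slot of the wooden bottle caddy, the corner slot with the blue label, lowering it right down to the slot's floor rather than dropping it, and let go of it. Then take the caddy by the middle of its handle bar and lift it, with all its bottles, straight up until its underside is at least 10 cm above the table; keep it there still and level for about two seconds and finish like that, still holding it in the air. Do not tip the caddy or the blue bottle on the way, and leave the ochre bottle, the white jar and the brush where they are.

Things in the scene. Friction and masses are not known exactly. Their poses are not given: they have to be found in the camera images.
- caddy: Loose birch-ply caddy on the table, 186 mm long (its x), 162 mm wide (its y), any yaw, 0.35-0.5 kg empty. Origin: centre of its underside, z up. Walls 60 mm high, 6 mm thick. 2 rows of 3 square slots; each has a paint label on its outer wall, rim and floor. A 30 mm trough with two fixed slim brushes runs along x between the rows, under the handle bar. Balanced once the 4 corner slots are full.
- handle (a point): Centre of the caddy's wooden handle bar, 164 mm above its underside. The bar runs along the caddy's x, 174 mm long between two uprights (40 mm wide, at the caddy's ends), 20 mm wide (caddy y) by 20 mm high. Axes parallel to the caddy's. Tops of seated bottles are 32 mm lower than the bar's centre and 48 mm to its sides.
- slot_blue (a point): Centre of the floor of the blue-labelled corner slot (empty at the start), at caddy x -60, y +48 mm, 6 mm above the caddy's underside; slot 54 x 54 mm clear, walls rise 54 mm above this floor. Axes parallel to the caddy's. Its neighbour along x is the green slot.
- slot_green (a point): The same point of the green-labelled slot, caddy x 0, y +48 mm. Empty; stays empty.
- slot_white (a point): The same point of the white-labelled slot, caddy x 0, y -48 mm. Empty; stays empty.
- slot_yellow (a point): The same point of the yellow-labelled slot, caddy x +60, y +48 mm. Holds the yellow bottle.
- slot_red (a point): The same point of the red-labelled slot, caddy x -60, y -48 mm. Holds the red bottle.
- slot_plum (a point): The same point of the plum-labelled slot, caddy x +60, y -48 mm. Holds the plum bottle.
- blue_bottle: The paint squeeze bottle to put back: blue, white paper band, upright on the table, 126 mm tall, mass 60 to 115 g. Origin: centre of its underside, z up. Round body 46 mm in diameter to 82 mm height, shoulder narrowing to 90 mm height, black cap 30 mm in diameter from 90 to 118 mm, small blue tip (up to 14 mm in diameter) from 118 to 126 mm. Best gripped by the cap from above.
- yellow_bottle: Yellow paint squeeze bottle, same shape and size as the blue bottle (mass 60 to 115 g), in the yellow slot; stays there. Origin: centre of its underside.
- red_bottle: Red paint squeeze bottle, same shape and size as the blue bottle (mass 60 to 115 g), in the red slot; stays there. Origin: centre of its underside.
- plum_bottle: Dark plum paint squeeze bottle, same shape and size as the blue bottle (mass 60 to 115 g), in the plum slot; stays there. Origin: centre of its underside.
- ochre_bottle: Bystander: ochre-brown paint bottle of the same shape and size, upright on the table. Origin: centre of its underside. Leave it alone.
- gesso_jar: Bystander: white closed jar, 62 mm in diameter, 75 mm tall, upright on the table. Origin: centre of its underside. Leave it alone.
- brush: Bystander: flat paint brush 195 mm long and 46 mm wide, wooden handle, lying on the table beyond the other things. Origin: at its underside, mid-length; x towards the bristles. Leave it alone.
Not all that is in view belongs to the job. Leave any turquoise look-alike of the plum_bottle alone. Leave any green look-alike of the red_bottle alone.

How it is judged:
On the way, in this order (a step that is already met when the one before it is completed fails the run):
1. the blue bottle stands on the floor of the blue slot, let go, with the caddy still on the table (horizontal distance between blue_bottle and slot_blue below 0.012 m and z of blue_bottle in the frame of caddy below 0.018 m and angle between blue_bottle's own z axis and vertical below 0.15 rad and contact force between the fingers and blue_bottle below 0.05 N and height (world z) of caddy below 0.01 m), for 0.2 s.
2. the caddy is held by its handle, clear of the table, still and level, for a second (horizontal distance between blue_bottle and slot_blue below 0.012 m and z of each of blue_bottle, yellow_bottle, red_bottle, plum_bottle in the frame of caddy below 0.018 m and horizontal distance between yellow_bottle and slot_yellow below 0.012 m and horizontal distance between red_bottle and slot_red below 0.012 m and horizontal distance between plum_bottle and slot_plum below 0.012 m and height (world z) of caddy above 0.08 m and angle between caddy's own z axis and vertical below 0.12 rad and linear speed of caddy below 0.03 m/s and angular speed of caddy below 0.15 rad/s and contact force between the fingers and caddy above 2 N and distance between the grasp point and handle below 0.05 m and contact force between caddy and ochre_bottle below 0.05 N and contact force between caddy and gesso_jar below 0.05 N and contact force between caddy and brush below 0.05 N), for 1 s.
At the end, for the whole second after the job is handed in: Gripped within 50 mm of the handle's middle (over 2 N), caddy over 80 mm above the table, tilt under 0.12 rad, slower than 30 mm/s and 0.15 rad/s, touching no bystander; blue, yellow, red and plum bottles in their own slots (within 12 mm of centre, at most 12 mm above the floor) (all of step 2); the arm keeps its last pose, push and grip.
It fails at once if the caddy is tipped by more than 0.3 rad (angle between caddy's own z axis and vertical above 0.3 rad).
It fails at once if the blue bottle is tipped by more than 0.6 rad (angle between blue_bottle's own z axis and vertical above 0.6 rad).
It fails at once if the blue bottle is dropped (falls free faster than 0.45 m/s, about 10 mm of fall) (linear speed of blue_bottle above 0.45 m/s and contact force between the fingers and blue_bottle below 0.02 N and height (world z) of caddy below 0.01 m).
It fails at once if a bystander is moved by more than 30 mm or knocked over (distance of any of ochre_bottle, gesso_jar, brush from where it was at the start of the episode above 0.03 m or angle between any of ochre_bottle, gesso_jar's own z axis and vertical above 0.4 rad).
It also fails if it takes over 54 s, if anything falls off the work surface, if the arm or the gripper's body presses on something with over 40 N, if the wrist force passes 120 N, or if a joint passes its speed limit or range.

## Working session

There is one attempt and no reset: what is moved stays moved. The work goes in short steps, Python scripts to look and compute and a tool call to move; the robot and the scene stay as the last step left them, time stands still between calls to the robot, and variables do not carry over. Pictures are saved under pics/ and viewed, about 8 in all and at most 12, crops included, and the job is handed in when it is done.

Besides the shell and the picture viewer there is one more tool, called after "Request:" by a JSON object that holds its "fn" and its "kwargs". apply_moves: Moves the arm, as the interface text tells. Its arguments: {"type":"object","properties":{"jaw":{"type":"array"},"translation":{"type":"array"},"angular":{"type":"array"},"newtons":{"type":"number"}},"required":["jaw","translation","angular"]}

```bash
mkdir -p pics
cat > h.py <<'E'
import numpy as np, cv2
from workcell import observe, cams, workorder, bot
def grab(n,f):
    g=cams.grab_frame(n); cv2.imwrite(f'pics/{f}.png',g['pixels'][:,:,::-1]); np.savez(f'pics/{f}.npz',**{k:g[k] for k in('pixels','mtx','R','t')}); return g
def proj(g,X):
    c=np.asarray(X)@g['R'].T+g['t']; p=c@g['mtx'].T; return p[...,:2]/p[...,2:]
def ray(g,uv,z):
    d=g['R'].T@np.linalg.inv(g['mtx'])@np.array([*uv,1.]); C=-g['R'].T@g['t']; return C+d*(z-C[2])/d[2]
E
python3 - <<'E'
from h import *
a=grab('scene','s0');b=grab('top','t0')
for g in(a,b): print(-g['R'].T@g['t'],g['mtx'][0,0])
s=observe();print({k:np.round(v,3) for k,v in s.items()},bot.nose_length)
cv2.imwrite('pics/s0b.png',cv2.resize(cv2.imread('pics/s0.png'),(800,600)))
cv2.imwrite('pics/t0b.png',cv2.resize(cv2.imread('pics/t0.png'),(800,600)))
E
```

```text
[ 1.13032096 -0.37824308  0.65978317] 364.81438711701173
[ 0.44854521 -0.00490075  1.07466526] 386.3466184905821
{'clock': np.float64(0.1), 'qpos': array([ 1.238,  0.522, -0.036,  1.6  ,  0.021,  1.021, -0.113]), 'qd': array([-0.   , -0.001, -0.001, -0.002,  0.001, -0.001, -0.002]), 'joint_efforts': array([ 5.0000e-03, -9.2848e+01,  1.9840e+00, -3.7053e+01,  1.8000e-02,
        5.0000e-03,  0.0000e+00]), 'position': array([ 0.162, -0.603,  0.25 ]), 'tool_rot': array([-1.572, -0.   , -2.879]), 'force': array([ 0.054,  0.762, -0.224]), 'moment': array([-0.003, -0.002, -0.032]), 'grip_width': np.float64(0.085)} 0.019
```

View pics/s0b.png

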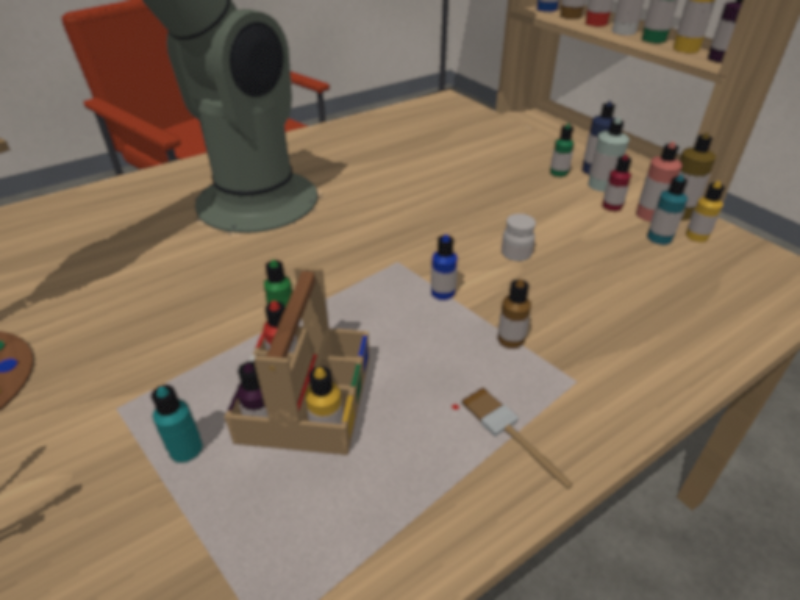

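View pics/t0b.png

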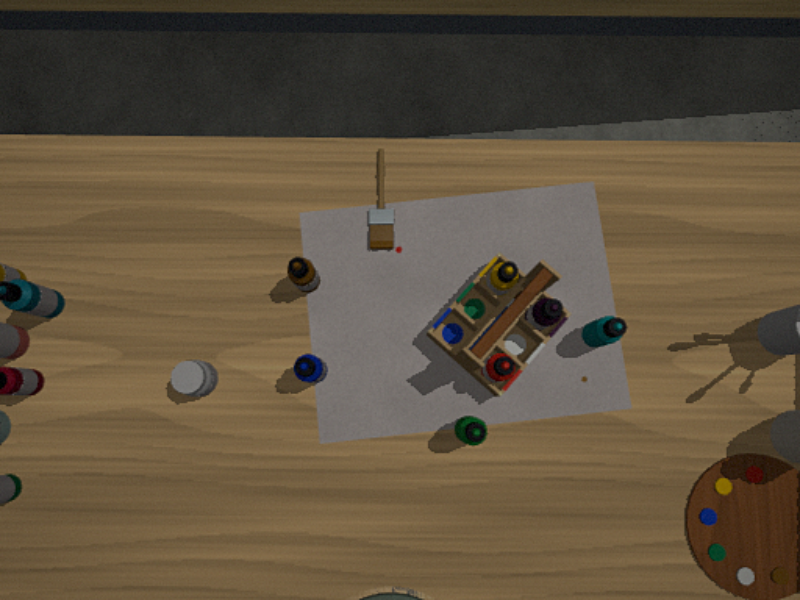

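The scene view shows the caddy (≈300,380), blue bottle (444,268), ochre bottle (515,315) and jar (518,237). The top view shows blue cap at (315,365), bar from (475,350) to (550,268), and the blue slot at (452,333). The crops come next.

Run:
```python
import cv2
a=cv2.imread('pics/t0.png')[150:290,180:410]; b=cv2.imread('pics/s0.png')[145:295,140:300]
cv2.imwrite('pics/t0c.png',cv2.convertScaleAbs(cv2.resize(a,None,fx=3.4,fy=3.4,interpolation=cv2.INTER_CUBIC),alpha=1.6))
cv2.imwrite('pics/s0c.png',cv2.resize(b,None,fx=4,fy=4,interpolation=cv2.INTER_CUBIC))
```

```text
(no output)
```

View pics/t0c.png

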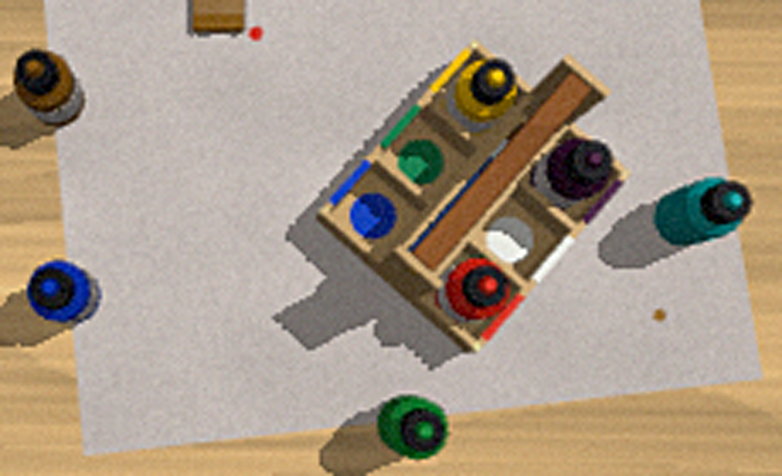

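View pics/s0c.png

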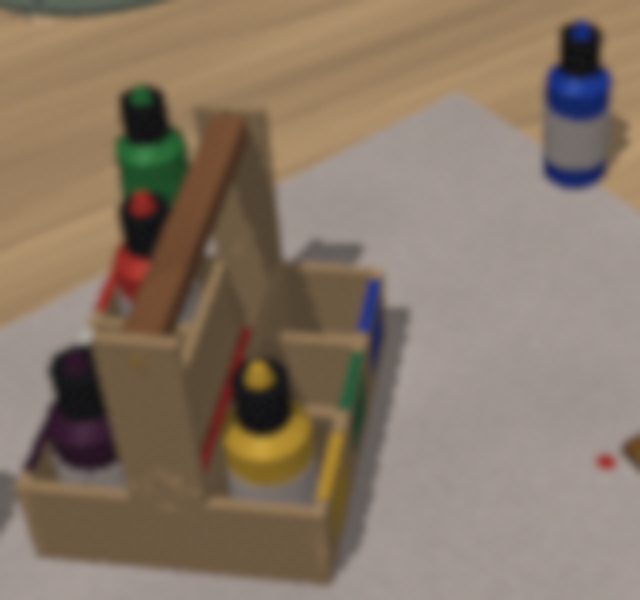

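The top crop shows the blue tip at (52,287), the caddy rim corners at (320,213) blue, (476,350) red and (475,43) yellow, and the slot floor discs at (373,216) blue and (421,162) green. The scene crop shows the blue tip at (582,30) and the front wall corners at (333,512), (20,482), (330,580) and (40,552).

```bash
cat > fit.py <<'E'
from h import *
from scipy.optimize import least_squares
G={k:np.load(f'pics/{k}0.npz') for k in 'ts'}
def px(k,c): return (np.array(c)+.5)/(3.4 if k=='t' else 4)-.5+([180,150] if k=='t' else [140,145])
K=[('t',(-93,81,60),(320,213)),('t',(-93,-81,60),(476,350)),('t',(93,81,60),(475,43)),('t',(-60,48,6),(373,216)),('t',(0,48,6),(421,162)),
('t',(-87,10,174),(413,247)),('t',(-87,-10,174),(435,265)),('t',(87,10,174),(566,75)),('t',(87,-10,174),(592,93)),
('t',(60,48,132),(497,80)),('t',(60,-48,132),(593,158)),('t',(-60,-48,132),(487,285)),
('s',(93,81,60),(333,512)),('s',(93,-81,60),(20,482)),('s',(93,81,0),(330,580)),('s',(93,-81,0),(40,552)),('s',(-93,81,60),(382,270)),
('s',(60,48,132),(260,365)),('s',(-60,-48,132),(142,193))]
def cad(p,q):
    c,s=np.cos(p[2]),np.sin(p[2]);q=np.array(q)/1e3
    return np.array([p[0]+c*q[0]-s*q[1],p[1]+s*q[0]+c*q[1],q[2]])
f=lambda p:np.concatenate([proj(G[k],cad(p,q))-px(k,c) for k,q,c in K])
r=least_squares(f,[.5,-.1,-.8],loss='soft_l1');p=r.x
print('caddy',p,np.degrees(p[2]));print(np.round(f(p).reshape(-1,2),1).tolist())
for n,q in(('slot_blue',(-60,48,6)),('handle',(0,0,164))): print(n,cad(p,q))
B=[('t',126,(52,287)),('s',126,(582,30))]
fb=lambda x:np.concatenate([proj(G[k],np.array([x[0],x[1],z/1e3]))-px(k,c) for k,z,c in B])
r=least_squares(fb,[.4,.1]);print('blue',r.x,fb(r.x))
for k,z,c in B: print(ray(G[k],px(k,c),z/1e3))
for n,c in(('ochre',(36,66)),('green',(422,430)),('turq',(737,200))): print(n,ray(G['t'],px('t',c),.126))
E
python3 fit.py
```

```text
caddy [ 0.58466613 -0.17720968 -0.721823  ] -41.357411715200385
[[-0.8, -0.4], [0.0, 0.7], [-0.7, -1.3], [-0.6, 0.1], [-0.6, 0.1], [-1.2, 2.2], [-1.2, 2.7], [1.5, -1.4], [0.3, -1.2], [-0.9, -1.2], [0.5, 1.3], [0.3, 0.2], [-2.3, 0.4], [-1.3, 0.7], [0.3, 0.9], [-0.6, 0.8], [0.3, -1.2], [0.3, -0.5], [-0.1, 0.1]]
slot_blue [ 0.57134619 -0.10153552  0.006     ]
handle [ 0.58466613 -0.17720968  0.164     ]
blue [0.50642365 0.13943869] [-0.05416356 -0.94620955 -0.6375354  -1.37281784]
[0.50411527 0.13922791 0.126     ]
[0.5124954  0.13682206 0.126     ]
ochre [0.66685847 0.15656569 0.126     ]
green [ 0.40576935 -0.12617844  0.126     ]
turq [ 0.57224998 -0.35722409  0.126     ]
```

```bash
cat >> fit.py <<'E'
print('---')
for kk in 'ts':
    ff=lambda p:np.concatenate([proj(G[k],cad(p,q))-px(k,c) for k,q,c in K if k==kk])
    print(kk,least_squares(ff,p,loss='soft_l1').x)
g=G['s'];C=-g['R'].T@g['t']
x=ray(g,px('s',(573,187)),0);d=(x-C)[:2];d/=np.linalg.norm(d);print('base scene',x[:2]+.023*d)
E
python3 fit.py|sed '1,/---/d'
```

```text
t [ 0.58477222 -0.17809701 -0.72510709]
s [ 0.5842534  -0.17617196 -0.72057486]
base scene [0.50212009 0.14538716]
```

Request:
{"fn": "apply_moves", "kwargs": {"jaw": [1,1,1,1,1], "translation": [[0.04,0.03,0],[0.08,0.06,0],[0.12,0.09,0],[0.16,0.12,0],[0.2,0.15,0]], "angular": [[0,0,6.7],[0,0,13.4],[0,0,20],[0,0,27],[0,0,33.6]]}}

```text
clock: 0.6
position: [0.3636, -0.452, 0.2502]
tool_rot: [-1.571, -0.0, -2.287]
force: [0.7, -0.5, -0.6]
grip_width: 0.0856
```

Request:
{"fn": "apply_moves", "kwargs": {"jaw": [1,1,1,1,1], "translation": [[0.03,0.035,0],[0.06,0.075,0],[0.08,0.12,0],[0.09,0.165,0],[0.1,0.21,0]], "angular": [[0,0,0],[0,0,0],[0,0,0],[0,0,0],[0,0,0]]}}

```text
clock: 1.1
position: [0.4625, -0.2415, 0.25]
tool_rot: [-1.571, -0.0, -2.292]
force: [1.7, -0.2, 0.3]
grip_width: 0.0852
```

Request:
{"fn": "apply_moves", "kwargs": {"jaw": [1,1,1,1,1], "translation": [[0.01,0.045,0],[0.02,0.09,0],[0.03,0.135,0],[0.04,0.18,0],[0.043,0.225,0]], "angular": [[0,0,0],[0,0,0],[0,0,0],[0,0,0],[0,0,0]]}}

```text
clock: 1.6
position: [0.5057, -0.0166, 0.2502]
tool_rot: [-1.571, 0.0, -2.292]
force: [0.2, -0.2, 0.4]
grip_width: 0.0853
```

Request:
{"fn": "apply_moves", "kwargs": {"jaw": [1,1,1,1,1], "translation": [[0,0.04,0],[0,0.08,0],[0,0.12,0],[0,0.14,0],[0,0.159,0]], "angular": [[0,0,0],[0,0,0],[0,0,0],[0,0,0],[0,0,0]]}}

```text
clock: 2.1
position: [0.5049, 0.142, 0.2501]
tool_rot: [-1.571, -0.0, -2.291]
force: [0.4, -0.7, 1.2]
grip_width: 0.0853
```

Request:
{"fn": "apply_moves", "kwargs": {"jaw": [1,1,1,1,1], "translation": [[0,0,-0.04],[0,0,-0.08],[0,0,-0.115],[0,0,-0.135],[0,0,-0.136]], "angular": [[0,0,0],[0,0,0],[0,0,0],[0,0,0],[0,0,0]]}}

```text
clock: 2.6
position: [0.5039, 0.1401, 0.1119]
tool_rot: [-1.573, -0.004, -2.292]
force: [1.4, -0.4, 1.0]
grip_width: 0.0853
```

Run:
```python
from h import *
a=grab('scene','s1');b=grab('top','t1');print(observe()['position'])
u=proj(a,np.array([.505,.14,.1])).astype(int);v=proj(b,np.array([.505,.14,.1])).astype(int);print(u,v)
A=a['pixels'][u[1]-50:u[1]+50,u[0]-50:u[0]+50];B=b['pixels'][v[1]-50:v[1]+50,v[0]-50:v[0]+50]
cv2.imwrite('pics/m1.png',cv2.resize(np.hstack([A,B])[:,:,::-1],None,fx=4,fy=4,interpolation=cv2.INTER_CUBIC))
```

```text
[0.5053525  0.14058797 0.11458243]
[283 158] [196 234]
```

View pics/m1.png

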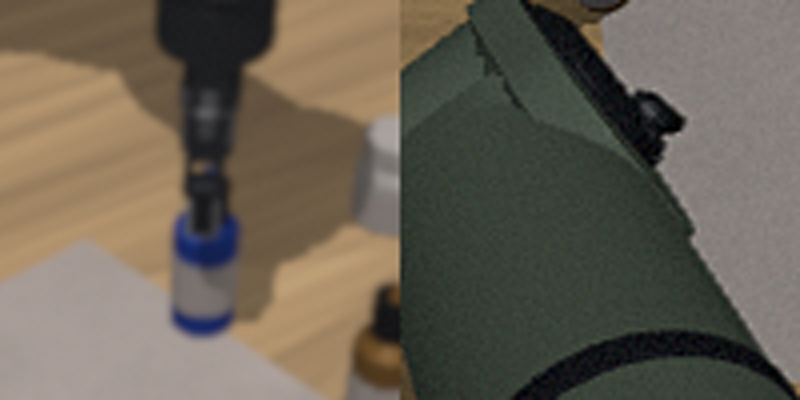

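The scene half shows the finger (col 207) in line with the cap (col 208). The arm hides the bottle in the top half. Aligned, so I'll close.

Request:
{"fn": "apply_moves", "kwargs": {"jaw": [-1,-1,-1,-1,-1], "translation": [[0,0,0],[0,0,0],[0,0,0],[0,0,0],[0,0,0]], "angular": [[0,0,0],[0,0,0],[0,0,0],[0,0,0],[0,0,0]], "newtons": 30}}

```text
clock: 3.2
position: [0.5057, 0.1406, 0.1149]
tool_rot: [-1.57, 0.001, -2.292]
force: [-0.8, -0.8, 7.7]
grip_width: 0.0291
```

Request:
{"fn": "apply_moves", "kwargs": {"jaw": [-1,-1,-1,-1,-1], "translation": [[0,0,0],[0,0,0],[0,0,0.01],[0,0,0.02],[0,0,0.04]], "angular": [[0,0,0],[0,0,0],[0,0,0],[0,0,0],[0,0,0]]}}

```text
clock: 3.7
position: [0.5049, 0.1403, 0.1547]
tool_rot: [-1.572, -0.001, -2.292]
force: [0.1, 0.8, -0.3]
grip_width: 0.0292
```

Request:
{"fn": "apply_moves", "kwargs": {"jaw": [-1,-1,-1,-1,-1], "translation": [[0,0,0.03],[0,0,0.06],[0.008,-0.03,0.08],[0.017,-0.06,0.09],[0.025,-0.09,0.09]], "angular": [[0,0,0],[0,0,0],[0,0,0],[0,0,0],[0,0,0]]}}

```text
clock: 4.2
position: [0.5312, 0.0495, 0.2469]
tool_rot: [-1.569, 0.002, -2.292]
force: [-0.3, 0.6, -1.7]
grip_width: 0.0293
```

Request:
{"fn": "apply_moves", "kwargs": {"jaw": [-1,-1,-1,-1,-1], "translation": [[0.01,-0.035,0],[0.02,-0.07,0],[0.03,-0.11,0],[0.036,-0.135,0],[0.041,-0.152,0]], "angular": [[0,0,0],[0,0,0],[0,0,0],[0,0,0],[0,0,0]]}}

```text
clock: 4.7
position: [0.5713, -0.104, 0.2451]
tool_rot: [-1.57, -0.0, -2.295]
force: [0.2, 0.8, -0.8]
grip_width: 0.0287
```

Request:
{"fn": "apply_moves", "kwargs": {"jaw": [-1,-1,-1,-1], "translation": [[0,0,-0.02],[0,0,-0.04],[0,0,-0.05],[0,0,-0.05]], "angular": [[0,0,0],[0,0,0],[0,0,0],[0,0,0]]}}

```text
clock: 5.1
position: [0.5708, -0.1014, 0.1938]
tool_rot: [-1.572, -0.001, -2.292]
force: [0.0, 0.0, -0.0]
grip_width: 0.0291
```

Run:
```python
from h import *
a=grab('scene','s2');b=grab('top','t2');print(observe()['position'],observe()['force'])
A=a['pixels'][110:260,130:280];B=b['pixels'][150:270,265:385]
A=cv2.resize(A,(400,400),interpolation=cv2.INTER_CUBIC);B=cv2.resize(B,(400,400),interpolation=cv2.INTER_CUBIC)
cv2.imwrite('pics/m2.png',np.hstack([A,B])[:,:,::-1])
```

```text
[ 0.57161505 -0.10138715  0.19517806] [-0.37686995  0.3759338  -1.06101944]
```

View pics/m2.png

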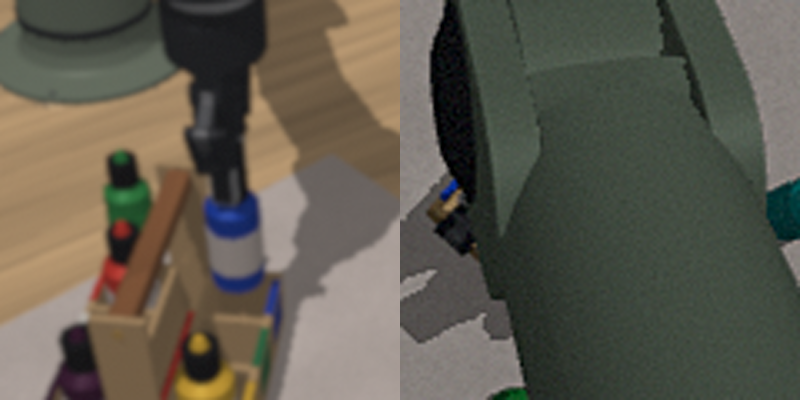

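The scene half shows the held bottle upright over the blue slot, body centre at col ~235 and base front edge at row ~291. The top view is blocked by the arm. I'll compare this with the projection.

Run:
```python
from h import *
g=np.load('pics/s2.npz');C=-g['R'].T@g['t']
P=np.array([.5715,-.1014]);zb=.195-.1146
d=C[:2]-P;d/=np.linalg.norm(d);n=np.array([-d[1],d[0]])
for nm,q,h in(('L',P-.023*n,40),('R',P+.023*n,40),('front base',P+.023*d,0),('shoulderL',P-.023*n,82)):
    print(nm,(proj(g,np.array([*q,zb+h/1e3]))-[130,110]+.5)*400/150-.5)
```

```text
L [206.72267918 243.63309605]
R [261.45532673 238.34213979]
front base [239.28466415 293.97231715]
shoulderL [202.01934451 204.75293616]
```

The prediction agrees with the picture within about 1 mm, so I'm lowering.

Request:
{"fn": "apply_moves", "kwargs": {"jaw": [-1,-1,-1,-1,-1], "translation": [[0,0,-0.012],[0,0,-0.024],[0,0,-0.036],[0,0,-0.048],[0,0,-0.06]], "angular": [[0,0,0],[0,0,0],[0,0,0],[0,0,0],[0,0,0]]}}

```text
clock: 5.7
position: [0.5712, -0.1015, 0.133]
tool_rot: [-1.571, -0.0, -2.292]
force: [0.5, -0.3, -1.1]
grip_width: 0.029
```

Request:
{"fn": "apply_moves", "kwargs": {"jaw": [-1,-1,-1,-1,-1], "translation": [[0,0,-0.003],[0,0,-0.006],[0,0,-0.009],[0,0,-0.012],[0,0,-0.012]], "angular": [[0,0,0],[0,0,0],[0,0,0],[0,0,0],[0,0,0]]}}

```text
clock: 6.2
position: [0.5713, -0.1016, 0.1222]
tool_rot: [-1.571, -0.0, -2.292]
force: [0.2, 0.1, -0.7]
grip_width: 0.0287
```

Request:
{"fn": "apply_moves", "kwargs": {"jaw": [-1,-1,-1,-1,-1], "translation": [[0,0,-0.001],[0,0,-0.002],[0,0,-0.003],[0,0,-0.003],[0,0,-0.003]], "angular": [[0,0,0],[0,0,0],[0,0,0],[0,0,0],[0,0,0]]}}

```text
clock: 6.7
position: [0.5721, -0.1014, 0.1209]
tool_rot: [-1.569, 0.001, -2.292]
force: [-4.8, 0.4, 23.4]
grip_width: 0.0288
```

Floor contact (23 N). I'll ease off slightly and release.

Request:
{"fn": "apply_moves", "kwargs": {"jaw": [-1,-1,0.2,0.2,0.2], "translation": [[0,0,0.001],[0,0,0.0015],[0,0,0.0015],[0,0,0.0015],[0,0,0.0015]], "angular": [[0,0,0],[0,0,0],[0,0,0],[0,0,0],[0,0,0]]}}

```text
clock: 7.2
position: [0.5713, -0.1016, 0.1207]
tool_rot: [-1.571, -0.0, -2.292]
force: [0.1, 0.5, 0.9]
grip_width: 0.051
```

Request:
{"fn": "apply_moves", "kwargs": {"jaw": [0.2,0.2,0.2,0.2,0.2], "translation": [[0,0,0],[0,0,0],[0,0,0.01],[0,0,0.03],[0,0,0.06]], "angular": [[0,0,0],[0,0,0],[0,0,0],[0,0,0],[0,0,0]]}}

```text
clock: 7.7
position: [0.5707, -0.1014, 0.1811]
tool_rot: [-1.573, -0.001, -2.292]
force: [0.3, 0.1, 0.7]
grip_width: 0.0514
```

Request:
{"fn": "apply_moves", "kwargs": {"jaw": [0.2,0.2,1,1,1], "translation": [[0,0,0.04],[0,0,0.08],[0,0,0.1],[0,0,0.1],[0,0,0.1]], "angular": [[0,0,0],[0,0,0],[0,0,8],[0,0,16],[0,0,24]]}}

```text
clock: 8.2
position: [0.5715, -0.1015, 0.2824]
tool_rot: [-1.569, -0.0, -1.868]
force: [0.4, -0.2, -1.2]
grip_width: 0.0852
```

Request:
{"fn": "apply_moves", "kwargs": {"jaw": [1,1,1,1,1], "translation": [[-0.03,0.0,0],[-0.06,0.03,0],[-0.08,0.06,0],[-0.09,0.1,0],[-0.09,0.14,0]], "angular": [[0,0,8],[0,0,16],[0,0,24],[0,0,32],[0,0,40]]}}

```text
clock: 8.7
position: [0.4801, 0.0392, 0.2819]
tool_rot: [-1.57, -0.002, -1.171]
force: [1.9, -0.2, 0.9]
grip_width: 0.0855
```

Run:
```python
from h import *
a=grab('scene','s3');b=grab('top','t3');print(observe()['position'],observe()['tool_rot'])
A=a['pixels'][110:290,130:280];B=b['pixels'][150:270,265:385]
A=cv2.resize(A,(400,480),interpolation=cv2.INTER_CUBIC);B=cv2.resize(B,(400,400),interpolation=cv2.INTER_CUBIC);B=np.vstack([B,np.zeros((80,400,3),np.uint8)])
cv2.imwrite('pics/m3.png',np.hstack([A,cv2.convertScaleAbs(B,alpha=1.6)])[:,:,::-1])
```

```text
[0.48090447 0.04320935 0.28206614] [-1.56868549e+00  4.62334640e-04 -1.16425296e+00]
```

View pics/m3.png

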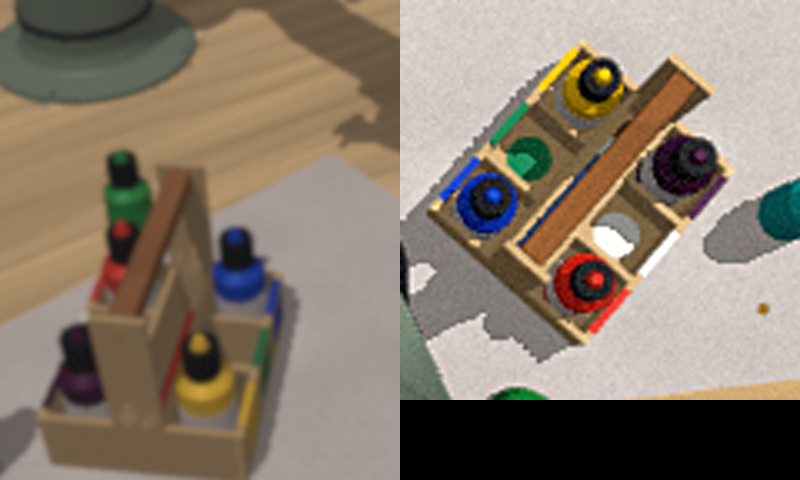

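The blue bottle is upright and seated in its slot, cap centred at (490,197). The other bottles are in place and the caddy looks unmoved. I'll recheck the bar's middle from its top corners.

Run:
```python
from h import *
g=np.load('pics/t3.npz')
c=np.array([(122,243),(143,262),(275,65),(300,88)])
X=np.array([ray(g,(q+.5)*.3-.5+[265,150],.174) for q in c]);print(X.mean(0))
d=X[2]+X[3]-X[0]-X[1];print(np.degrees(np.arctan2(d[1],d[0])))
print(observe()['position'])
```

```text
[ 0.58756693 -0.17878656  0.174     ]
-41.43231388516126
[0.48090447 0.04320935 0.28206614]
```

Request:
{"fn": "apply_moves", "kwargs": {"jaw": [1,1,1,1,1], "translation": [[0.02,-0.04,0],[0.04,-0.08,0],[0.06,-0.12,0],[0.08,-0.16,0],[0.1,-0.2,0]], "angular": [[0,0,6],[0,0,12],[0,0,18],[0,0,25],[0,0,25]]}}

```text
clock: 9.3
position: [0.5817, -0.1639, 0.2815]
tool_rot: [-1.571, -0.0, -0.735]
force: [0.2, 0.7, 0.3]
grip_width: 0.0853
```

Request:
{"fn": "apply_moves", "kwargs": {"jaw": [1,1,1,1,1], "translation": [[0.004,-0.014,-0.02],[0.004,-0.014,-0.05],[0.004,-0.014,-0.08],[0.004,-0.014,-0.105],[0.004,-0.014,-0.116]], "angular": [[0,0,0.7],[0,0,0.7],[0,0,0.7],[0,0,0.7],[0,0,0.7]]}}

```text
clock: 9.8
position: [0.5845, -0.1758, 0.1632]
tool_rot: [-1.572, 0.002, -0.727]
force: [0.1, 0.2, -0.1]
grip_width: 0.0849
```

Request:
{"fn": "apply_moves", "kwargs": {"jaw": [-1,-1,-1,-1,-1], "translation": [[0,0,0],[0,0,0],[0,0,0],[0,0,0],[0,0,0]], "angular": [[0,0,0],[0,0,0],[0,0,0],[0,0,0],[0,0,0]], "newtons": 70}}

```text
clock: 10.3
position: [0.5853, -0.1762, 0.1655]
tool_rot: [-1.572, -0.001, -0.727]
force: [-2.8, -3.0, 2.3]
grip_width: 0.0191
```

Request:
{"fn": "apply_moves", "kwargs": {"jaw": [-1,-1,-1,-1,-1], "translation": [[0,0,0],[0,0,0],[0,0,0],[0,0,0],[0,0,0]], "angular": [[0,0,0],[0,0,0],[0,0,0],[0,0,0],[0,0,0]], "newtons": 100}}

```text
clock: 10.8
position: [0.5852, -0.1763, 0.1655]
tool_rot: [-1.572, -0.001, -0.728]
force: [-4.8, -3.6, 7.3]
grip_width: 0.0185
```

Gripped on the bar. Lifting gently.

Request:
{"fn": "apply_moves", "kwargs": {"jaw": [-1,-1,-1,-1,-1], "translation": [[0,0,0.002],[0,0,0.005],[0,0,0.01],[0,0,0.015],[0,0,0.02]], "angular": [[0,0,0],[0,0,0],[0,0,0],[0,0,0],[0,0,0]]}}

```text
clock: 11.3
position: [0.5854, -0.1755, 0.1852]
tool_rot: [-1.571, 0.0, -0.727]
force: [0.1, 0.3, -7.1]
grip_width: 0.0185
```

Request:
{"fn": "apply_moves", "kwargs": {"jaw": [-1,-1,-1,-1,-1], "translation": [[0,0,0.008],[0,0,0.016],[0,0,0.024],[0,0,0.032],[0,0,0.04]], "angular": [[0,0,0],[0,0,0],[0,0,0],[0,0,0],[0,0,0]]}}

```text
clock: 11.8
position: [0.5854, -0.1755, 0.2256]
tool_rot: [-1.571, -0.0, -0.727]
force: [0.2, -1.0, -7.1]
grip_width: 0.018
```

Request:
{"fn": "apply_moves", "kwargs": {"jaw": [-1,-1,-1,-1,-1], "translation": [[0,0,0.01],[0,0,0.02],[0,0,0.03],[0,0,0.04],[0,0,0.05]], "angular": [[0,0,0],[0,0,0],[0,0,0],[0,0,0],[0,0,0]]}}

```text
clock: 12.3
position: [0.5854, -0.1755, 0.2757]
tool_rot: [-1.571, -0.0, -0.727]
force: [0.3, 0.2, -7.1]
grip_width: 0.0185
```

Request:
{"fn": "apply_moves", "kwargs": {"jaw": [-1,-1,-1,-1,-1], "translation": [[0,0,0.007],[0,0,0.012],[0,0,0.016],[0,0,0.018],[0,0,0.018]], "angular": [[0,0,0],[0,0,0],[0,0,0],[0,0,0],[0,0,0]]}}

```text
clock: 12.8
position: [0.5853, -0.1755, 0.2928]
tool_rot: [-1.571, 0.0, -0.727]
force: [-0.9, -0.5, -7.7]
grip_width: 0.018
```

Request:
{"fn": "apply_moves", "kwargs": {"jaw": [-1,-1,-1,-1,-1], "translation": [[0,0,0],[0,0,0],[0,0,0],[0,0,0],[0,0,0]], "angular": [[0,0,0],[0,0,0],[0,0,0],[0,0,0],[0,0,0]]}}

```text
clock: 13.3
position: [0.5853, -0.1756, 0.2928]
tool_rot: [-1.571, 0.0, -0.727]
force: [0.4, 0.4, -6.9]
grip_width: 0.0184
```

Run:
```python
from h import *
a=grab('scene','s4');s=observe();print(s['position'],s['force'],s['moment'])
cv2.imwrite('pics/m4.png',cv2.resize(a['pixels'][60:285,100:400],(800,600),interpolation=cv2.INTER_CUBIC)[:,:,::-1])
```

```text
[ 0.58534388 -0.17553122  0.29277115] [-0.08010211 -0.03271846 -6.65313575] [ 0.01387327 -0.07614915  0.06758544]
```

View pics/m4.png

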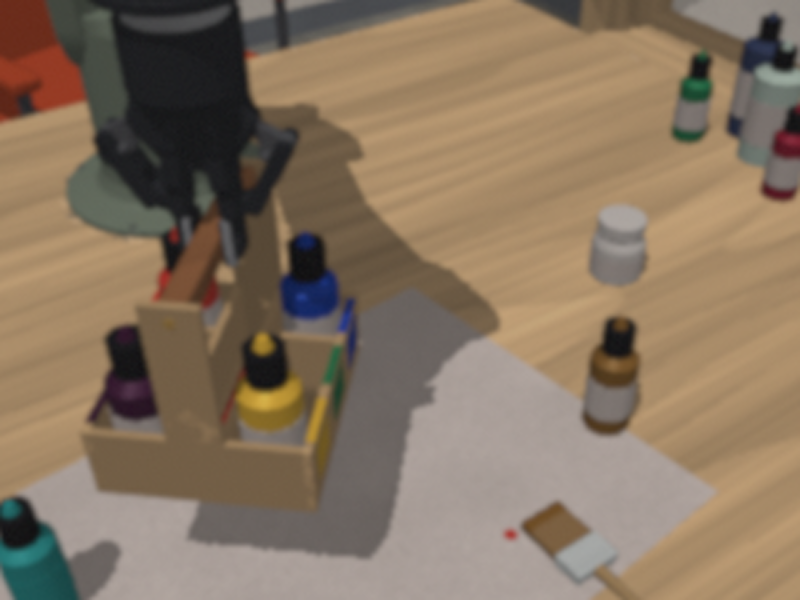

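The caddy is in the air and level: its lower front edge runs (97,487)–(315,506), all four bottles are seated and the bystanders are unmoved. I'll hold for 2 s and then hand in.

Request:
{"fn": "apply_moves", "kwargs": {"jaw": [-1,-1,-1,-1,-1], "translation": [[0,0,0],[0,0,0],[0,0,0],[0,0,0],[0,0,0]], "angular": [[0,0,0],[0,0,0],[0,0,0],[0,0,0],[0,0,0]]}}

```text
clock: 13.85
position: [0.5853, -0.1756, 0.2928]
tool_rot: [-1.571, 0.0, -0.727]
force: [0.6, 0.3, -7.2]
grip_width: 0.0185
```

Request:
{"fn": "apply_moves", "kwargs": {"jaw": [-1,-1,-1,-1,-1], "translation": [[0,0,0],[0,0,0],[0,0,0],[0,0,0],[0,0,0]], "angular": [[0,0,0],[0,0,0],[0,0,0],[0,0,0],[0,0,0]]}}

```text
clock: 14.35
position: [0.5853, -0.1755, 0.2928]
tool_rot: [-1.571, 0.0, -0.727]
force: [-0.4, 0.0, -7.4]
grip_width: 0.0188
```

Request:
{"fn": "apply_moves", "kwargs": {"jaw": [-1,-1,-1,-1,-1], "translation": [[0,0,0],[0,0,0],[0,0,0],[0,0,0],[0,0,0]], "angular": [[0,0,0],[0,0,0],[0,0,0],[0,0,0],[0,0,0]]}}

```text
clock: 14.85
position: [0.5853, -0.1755, 0.2928]
tool_rot: [-1.571, 0.0, -0.727]
force: [0.0, -0.9, -7.8]
grip_width: 0.0185
```

Run:
```python
from h import *
s=observe();print(s['clock'],s['position'],s['force'],s['grip_width']);workorder.job_done()
```

```text
14.85 [ 0.58533906 -0.1755051   0.29278797] [ 0.02450509 -0.91277442 -7.82645764] 0.01845600839691415
the job is handed in; nothing more can be done
```

The blue bottle is back in its slot, and the caddy is held in the air by its handle bar; the job was handed in at 14.85 s, with no verdict reported.

- **Blue bottle:** I lowered it until it touched the slot floor (23 N, then eased off) and let go. A picture afterwards showed it upright and seated.
- **Lift:** I gripped the bar about 2 mm from its estimated middle, at 100 N, and raised it straight up. The underside is about 127 mm above the table, worked out from the TCP height. It was held still for 2 s, with about 7 N of load and no drift.
- **Last picture:** the caddy was level, all four bottles were in their slots, and the ochre bottle, jar and brush were where they started.
- **Disagreements:** the two cameras differed by up to about 8 mm on the blue bottle's starting position, so I checked the alignment before closing the jaws. The two bar-centre estimates differed by about 3 mm.

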